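# Clamp the robot controller to the first click

### The arm

A 6-joint arm with a two-finger parallel gripper is mounted at the origin on the work surface. World frame = base frame: x ahead of the robot, y to its left, z up, the work surface at z = 0. Lengths are in m, angles in rad, forces in N, time in s.
With the tool pointing down it reaches from about 0.275 to 0.875 m from the base axis. Payload 12.5 kg.
Tool frame: the origin (TCP) lies at the very end of the fingers, on their centre line; the grasp point (between the pads) lies 19 mm behind it; z points along the fingers, y is the line along which they close (so a half turn about z gives the same grasp; the last joint's range is limited). The gripper opens to 85 mm and grips with 20 to 120 N. Pads are 22 mm wide; open, the fingers measure 114 mm over their backs; the gripper's body (76 mm by 85 mm) begins 54 mm behind the grasp point. The pads swing forward as they close: fully open they stand 13 mm farther back than shut.
Start: joints at [-1.221, 0.351, 1.652, -0, 1.139, -0.085], TCP at [0.232, -0.499, 0.231] pointing down, gripper open.
Joint ranges: [-2.75, 2.75], [-0.79, 2.1], [0.01, 2.65], [-1.57, 4.71], [0.07, 3.14], [-2.87, 2.87]. Speed limits (rad/s): [2.22, 2.22, 2.79, 3.14, 3.14, 3.14].

### API

Orientations are given as a 3x3 rotation matrix whose columns are the frame's x, y, z axes.
In Python, from bench import manip gives the robot as it stands. Calls block until the motion is done:
- manip.move_ptp(position, orientation): joint-space move of the TCP to a pose.
- manip.move_l(position, attitude=None, max_speed=0.15): straight line of the TCP; attitude=None keeps the orientation; max_speed is the mean speed in m/s.
- manip.move_j(angles): joint-space move.
- manip.set_gripper(opening, effort=None): opening from 0.0 (shut) to 1.0 (fully open); effort is the grip in N (None keeps the last); returns when the fingers have stopped.
- manip.dwell(seconds).
- manip.inverse_kinematics(position, orientation): joint angles nearest the present ones, or None.
- manip.grab_frame(name): name is "scene" or "side" or "wrist"; returns (picture, depth): 480x640x3 uint8, red, green, blue; 480x640 float32, m along the optical axis (not along the pixel's ray), 0 where there is no reading.
- manip.get_calibration(name): a dict with "camera_matrix" (3x3 intrinsics, pixels), "R" (3x3) and "t" (3): a world point X has camera coordinates R X + t. Camera axes: x right, y down, z forward; pixel columns grow to the right and rows downward; lengths in m; the calibration is good to about 2 mm. A picture is of the moment at which its call begins: read the wrist's pose just before it. get_calibration takes no time and is no camera call; for the wrist camera it gives the pose at the moment of the call.
A pose or a line that the arm cannot do raises manip.Unreachable and nothing moves.
- manip.sign_off(): hands the job in; it is judged then, once.
Trained networks look in the newest picture that a camera, given by its name, has taken for a name from the list of things; names that differ only in an ending like _2 or _b are one class to them, and where a whole thing is asked for, a point or a joint stands for the part that bears it (a point fixed in the world has none). Each returns a list of dicts, best first, with "confidence" (0 to 1); they miss things now and then, are a little off and sometimes report something else, mostly with a low value. They report only what shows in the picture. A call takes as long as a camera call.
- manip.look_for(camera, name): "at" ([x, y, z] in m, in world coordinates, good to about 4 mm: the middle of the surface that is visible of it).
Readings, each from a call of its own:
- manip.current_time(): time.
- manip.current_qpos(): joint angles.
- manip.current_joint_vel(): joint speeds.
- manip.current_joint_torque(): joint torques, N m.
- manip.current_ee_pos(): TCP position.
- manip.current_tcp_rot(): TCP orientation.
- manip.current_force(): force on the tool from outside, world axes, zero at the start.
- manip.current_ft_torque(): the same for the moment, N m.
- manip.current_grip_width(): opening from 0.0 (shut) to 1.0 (fully open).
- manip.current_grip_force(): force on a finger pad.
Only numpy, scipy, OpenCV 4.12 (cv2) and the standard library are available. Lean on these libraries where they do the work, as an engineer would, in place of code of your own. Each camera call takes 0.05 s, during which the arm holds its last target. There are 200 camera calls.

### The job

Push the robot-kit controller along the clamping holder until it sits against the end stop, then swing the holder's lever counter-clockwise (seen from above) so the jaw clamps it against the fence, and stop at the first click of the lever's slip clutch; a second click would crack the case. Leave the controller clamped against the stop, and do not disturb the other things on the bench.

Things in the scene. Friction and masses are not known exactly. Their poses are not given: they have to be found in the camera images.
- holder: fixed clamping holder: grey board 300 x 270 mm, 8 mm thick, origin at the centre of its underside on the table, turned about the vertical. Its x runs along the lane from the open front to the end stop, y across towards the lever, z up. Grey gear housing (76 x 62 mm, top 54 mm above the table) at x +45, y +99 mm; the lever turns on it and the jaw slides out of it
- stop_face (a point): middle of the fixed aluminium end stop's face at the far end of the lane, at x = +95, y = -7 mm in the holder's frame, 23 mm above the table; the bar is 105 mm wide and rises to 38 mm above the table. The controller's clear end must rest against it
- fence_face (a point): middle of the fixed aluminium fence's face, at x = -10, y = -45 mm in the holder's frame, 23 mm above the table; the fence is 235 mm long, runs along the lane on its -y side and rises to 38 mm above the table
- controller: loose box 95 (its x, along the lane) x 70 x 34 mm, black battery box at -x, clear case at +x, 0.17 to 0.34 kg, origin at the centre of its underside. Starts on the holder's board in the lane (underside 8 mm above the table), 62 to 102 mm short of the stop, askew up to 0.1 rad. Seated, its origin is at holder x = +47.5 mm; clamped to the fence, at y = -10 mm
- jaw: sliding aluminium jaw, 76 mm long (holder x +7 to +83 mm), 28 mm tall; origin at the foot of the middle of its clamping face. It moves only across the lane towards the fence, 20 mm per radian of lever swing: face at holder y = +49 mm wide open, +25 mm when it clamps the controller (1.2 rad from wide open; it starts 0 to 0.35 rad from wide open). Stays where left
- lever_grip (a point): centre of the lever's black grip, 115 mm from the pivot: a level round bar, 22 mm thick, 74 to 151 mm from the pivot, centre line 75 mm above the table, free below. Wide open it points 110 deg from holder x towards y; pushed counter-clockwise from above it closes the jaw, clamping near 180 deg (towards the open front). About 4 N here turns it freely, about 9 N clicks the clutch
- lever_pivot (a point): the lever's vertical turning axis on top of the gear housing, at the height of the grip's centre line, 75 mm above the table, at x = +45, y = +99 mm in the holder's frame; the steel hub there is 36 mm in diameter and, with its brass pin, rises to 87 mm above the table
- lever (a joint): slip angle of the lever's clutch, rad: 0 while it holds and the jaw's shaft turns with the lever. At the set torque the lever slips over a spring ridge at 0.05, snaps ahead with a click and a drop in force (about 16 mm at the grip) into a notch near 0.19 rad and stays there. Pushed on with about the same force it clicks again at 0.34
- wheel: loose black rubber wheel, 62 mm across, 24 mm high, lying on the holder's board behind the fence; leave alone; origin at the centre of its underside
- bracket: loose pale green L-bracket, 64 x 24 x 38 mm, on the holder's board behind the fence; leave alone; origin under its centre
- puller: loose pale green U-shaped part puller, 130 x 54 x 14 mm, on the cutting mat at the left; leave alone
- buggy: loose small half-built toy vehicle, 85 x 76 x 78 mm, on the cutting mat at the left; leave alone
- mouse: loose grey computer mouse, 100 x 58 x 31 mm, at the right; leave alone

How it is judged:
On the way, in this order (a step that is already met when the one before it is completed fails the run):
1. the controller sits against the end stop, before the clutch has clicked (x of controller in the frame of holder above 0.0435 m and value of joint lever below 0.03 rad), for 0.2 s.
2. the jaw presses the controller and the clutch has clicked once (contact force between jaw and controller above 3 N and value of joint lever above 0.1 rad), for 0.1 s.
At the end, for the whole second after the job is handed in: The controller lies flat on the board within 5 mm of the end stop, square to the holder within 0.06 rad, held by the jaw against the fence (within 4 mm) with more than 3 N, at rest; the clutch has slipped exactly one notch (slip angle 0.1 to 0.27 rad) (all of step 2 and x of controller in the frame of holder above 0.0425 m and y of controller in the frame of holder below -0.006 m and z of controller in the frame of holder below 0.012 m and angle between the x axis of controller and the x axis of holder, either way round below 0.06 rad and value of joint lever below 0.27 rad and linear speed of controller below 0.02 m/s); the robot touches nothing.
It fails at once if the clutch clicked a second time (value of joint lever above 0.32 rad).
It fails at once if a bystander was moved by more than 20 mm (distance of any of wheel, bracket, puller, buggy, mouse from where it was at the start of the episode above 0.02 m).
It also fails if it takes over 54 s, if anything falls off the work surface, if the arm or the gripper's body presses on something with over 40 N, if the wrist force passes 120 N, or if a joint passes its speed limit or range.

## Working session

There is one attempt and no reset: what is moved stays moved. The work goes in short steps, each a Python script; the robot and the scene stay as the last script left them, time stands still between calls to the robot, and variables do not carry over. Pictures are saved under pics/ and viewed, at most 10 in all, crops included, and the job is handed in when it is done.

```bash
mkdir -p pics; python3 - <<'E'
from bench import manip
import cv2
for c in ("scene","side"):
    p,d=manip.grab_frame(c); cv2.imwrite(f"pics/{c}0.png",p[:,:,::-1])
    k=manip.get_calibration(c); print(c,k)
    for n in ("holder","controller","jaw","lever_grip","lever_pivot","stop_face","fence_face","wheel","bracket","mouse"):
        r=manip.look_for(c,n); print(n,[(x["at"],round(x["confidence"],2)) for x in r[:2]])
print(manip.current_time(),manip.current_force())
E
```

```text
scene {'camera_matrix': array([[528.58396197,   0.        , 317.53068169],
       [  0.        , 528.58396197, 243.26663747],
       [  0.        ,   0.        ,   1.        ]]), 'R': array([[-0.4143345 ,  0.91003024,  0.01311038],
       [ 0.63123383,  0.29771681, -0.71617634],
       [-0.65564531, -0.28846085, -0.69779622]]), 't': array([ 0.13007422, -0.28881167,  1.61984098])}
holder [([0.626, -0.0025, 0.0057], 0.92)]
controller [([0.556, -0.0308, 0.0393], 0.62)]
jaw [([0.6438, 0.008, 0.0348], 0.74)]
lever_grip [([0.6174, 0.1093, 0.0815], 0.66)]
lever_pivot [([0.6186, 0.1068, 0.0776], 0.71)]
stop_face [([0.6245, 0.0048, 0.0029], 0.89)]
fence_face [([0.6257, -0.0006, 0.005], 0.59)]
wheel [([0.5131, -0.1182, 0.0319], 0.66)]
bracket [([0.6416, -0.1526, 0.0131], 0.59)]
mouse [([0.3584, -0.3589, 0.0204], 0.6)]
side {'camera_matrix': array([[518.38783459,   0.        , 315.45164682],
       [  0.        , 518.38783459, 227.54898714],
       [  0.        ,   0.        ,   1.        ]]), 'R': array([[-0.99907885, -0.04089708, -0.01299514],
       [-0.01007607,  0.517941  , -0.855357  ],
       [ 0.04171232, -0.85443815, -0.51787598]]), 't': array([0.51051893, 0.03288158, 1.58732447])}
holder [([0.5794, 0.0286, 0.0072], 0.65)]
controller [([0.5399, -0.0081, 0.0428], 0.8)]
jaw [([0.6527, -0.1609, 0.0235], 0.38), ([0.6133, 0.111, 0.0842], 0.33)]
lever_grip [([0.6107, 0.1167, 0.0799], 0.67)]
lever_pivot [([0.6157, 0.1101, 0.0819], 0.84)]
stop_face [([0.5823, 0.0352, 0.0107], 0.61), ([0.4985, -0.1181, 0.0299], 0.48)]
fence_face []
wheel [([0.4974, -0.1185, 0.0311], 0.67)]
bracket []
mouse [([0.3484, -0.3504, 0.0188], 0.57)]
1.1 [-0.05731639  0.61775825 -0.15519742]
```

View pics/scene0.png

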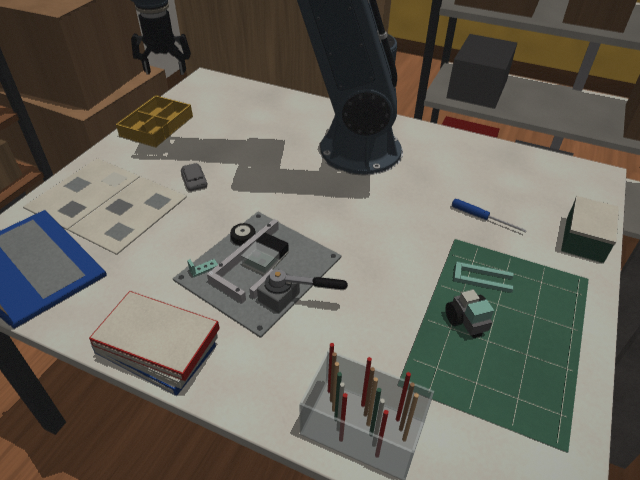

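View pics/side0.png

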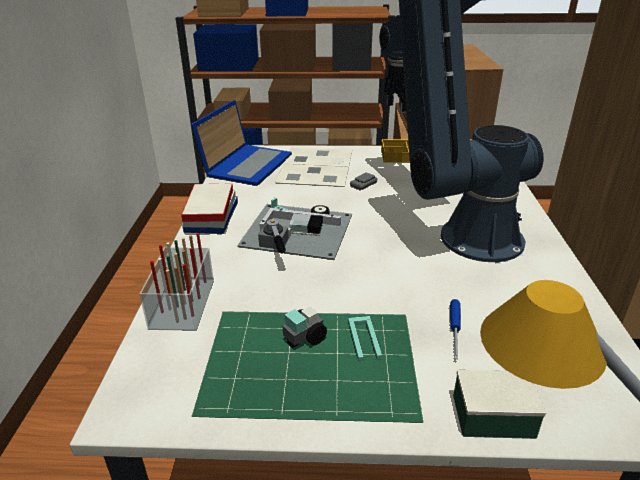

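The scene view shows the holder at about (258,273), with lane and x axis running from the black box at (272,242) to the stop at (230,285). The lever points right, towards +y, at (330,283). The side view agrees with this. Next I'll take a wrist view from above.

```bash
python3 - <<'E'
from bench import manip
import cv2,numpy as np
np.set_printoptions(precision=4,suppress=True)
R=manip.current_tcp_rot();p=manip.current_ee_pos();k=manip.get_calibration("wrist")
c=-k["R"].T@k["t"]; print("R",R,"cam in tool",R.T@(c-p),"axes",R.T@k["R"].T)
# tool axes: keep down; choose camera offset to be toward the base
Rd=np.array([[1,0,0],[0,-1,0],[0,0,-1.]])
off=Rd@(R.T@(c-p)); print(off)
tgt=np.array([0.59-off[0],-off[1]+0.02,0.38])
print(tgt, manip.inverse_kinematics(tgt,Rd))
manip.move_ptp(tgt,Rd)
k=manip.get_calibration("wrist")
pic,d=manip.grab_frame("wrist"); cv2.imwrite("pics/w0.png",pic[:,:,::-1]); np.savez("w0.npz",d=d,pic=pic,**k)
for n in ("holder","controller","jaw","lever_grip","lever_pivot","wheel","bracket"):
    r=manip.look_for("wrist",n); print(n,[(np.array(x["at"]),round(x["confidence"],2)) for x in r[:2]])
print(manip.current_time(),manip.current_ee_pos(),manip.current_qpos())
E
```

```text
R [[ 0.907   0.4212  0.    ]
 [ 0.4212 -0.907   0.    ]
 [ 0.     -0.     -1.    ]] cam in tool [ 0.0812  0.0006 -0.1432] axes [[ 0.0012 -0.9491 -0.315 ]
 [ 1.      0.0011  0.0006]
 [-0.0002 -0.315   0.9491]]
[ 0.0812 -0.0006  0.1432]
[0.5088 0.0206 0.38  ] [-0.0509  0.1602  1.5354 -0.      1.446   1.5199]
holder [(array([ 0.6056, -0.0143,  0.0044]), 0.73)]
controller [(array([ 0.5392, -0.0325,  0.0403]), 0.89)]
jaw [(array([ 0.6277, -0.002 ,  0.0351]), 0.63)]
lever_grip [(array([0.619 , 0.1053, 0.0868]), 0.92)]
lever_pivot [(array([0.6209, 0.1103, 0.0836]), 0.62), (array([ 0.605 , -0.0151,  0.0116]), 0.36)]
wheel [(array([0.6259, 0.0014, 0.0326]), 0.63)]
bracket [(array([ 0.6389, -0.1483,  0.0129]), 0.56)]
3.675 [0.5088 0.0205 0.38  ] [-0.0512  0.1602  1.5354 -0.      1.446   1.5198]
```

View pics/w0.png

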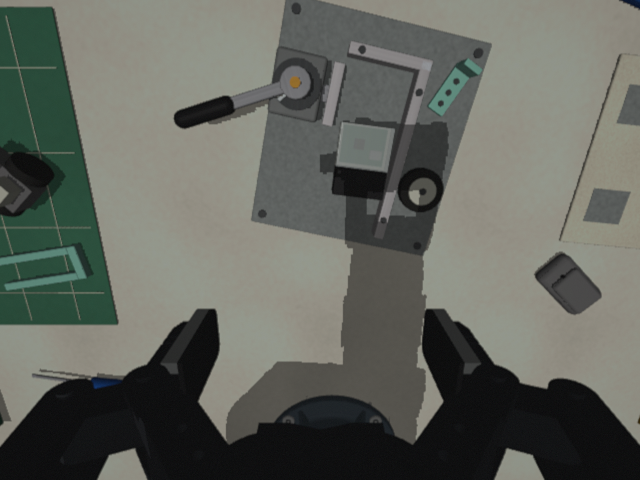

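The wrist view shows everything: hub pin (295,83), grip from (180,118) to (232,103), stop bar (350,48)–(430,65), fence (430,65)–(380,238). The controller spans (335,122)–(395,198), the wheel is at (420,190), and the board corners are (491,45), (423,255) and (251,220).

```bash
cat > h.py <<'E'
import numpy as np
np.set_printoptions(precision=4,suppress=True)
def ray(k,uv,z):
    K=k["camera_matrix"];R=k["R"];t=k["t"]
    d=R.T@np.linalg.solve(K,[uv[0],uv[1],1.]);c=-R.T@t
    return c+d*(z-c[2])/d[2]
def cloud(k,d):
    K=k["camera_matrix"];v,u=np.mgrid[:480,:640]
    q=np.stack([(u-K[0,2])/K[0,0]*d,(v-K[1,2])/K[1,1]*d,d],-1)
    return (q-k["t"])@k["R"]
E
python3 - <<'E'
from h import *
import cv2
k=np.load("w0.npz");d=k["d"];P=cloud(k,d);ok=d>0
pts={"pin":((295,83),.087),"c1":((491,45),.008),"c2":((423,255),.008),"c3":((251,220),.008)}
for n,(uv,z) in pts.items(): print(n,ray(k,uv,z))
c1,c2,c3=[ray(k,pts[n][0],.008)[:2] for n in("c1","c2","c3")]
e=c1-c2; print("len",np.linalg.norm(e),np.linalg.norm(c3-c2),"yaw",np.arctan2(e[1],e[0]),np.arctan2(*(c3-c2)[::-1])-np.pi/2,"centre",(c1+c3)/2)
# refine: board mask in height, colour
X,Y,Z=P[...,0],P[...,1],P[...,2]
m=ok&(Z>.0045)&(Z<.06)&(X>.42)&(X<.82)&(Y>-.22)&(Y<.2)
mm=cv2.morphologyEx(m.astype(np.uint8),cv2.MORPH_OPEN,np.ones((5,5)))
r=cv2.minAreaRect(P[mm>0][:,:2].astype(np.float32));print("rect",r, np.median(Z[mm>0]))
def seg(u0,u1,v0,v1,z0,z1):
    s=np.zeros_like(ok);s[v0:v1,u0:u1]=1
    return P[s&ok&(Z>z0)&(Z<z1)]
g=seg(170,235,90,135,.078,.095);print("grip",len(g),g.mean(0),g.max(0))
c=seg(325,400,110,205,.036,.05);print("ctrl",len(c),c.mean(0));print(cv2.minAreaRect(c[:,:2].astype(np.float32)))
f=seg(375,440,55,245,.033,.042);f=f[:,:2];print("fence",len(f),cv2.minAreaRect(f.astype(np.float32)))
j=seg(320,350,55,130,.03,.042);print("jaw",j.mean(0),cv2.minAreaRect(j[:,:2].astype(np.float32)))
E
```

```text
pin [0.6329 0.0479 0.087 ]
c1 [ 0.6859 -0.2009  0.008 ]
c2 [ 0.3963 -0.1397  0.008 ]
c3 [0.4522 0.1231 0.008 ]
len 0.29592673787822277 0.2686660217051432 yaw -0.20846807769897902 -0.20945212641685096 centre [ 0.569  -0.0389]
rect ((0.5702152252197266, -0.03946763277053833), (0.27061542868614197, 0.3000946342945099), 77.89144134521484) 0.009038505454157122
grip 1167 [0.6032 0.1539 0.0841] [0.6209 0.1918 0.0883]
ctrl 4447 [ 0.5419 -0.0396  0.0418]
((0.5449880957603455, -0.03790314868092537), (0.1290789544582367, 0.0958026871085167), 4.115841388702393)
fence 3396 ((0.5534717440605164, -0.09773293882608414), (0.23681452870368958, 0.0899646058678627), 2.816905975341797)
jaw [0.6248 0.0036 0.0369] ((0.6216829419136047, 0.003231976181268692), (0.08119703829288483, 0.03443345054984093), 6.078166961669922)
```

Cross-check: the holder centre is (0.570,-0.0395) with yaw -0.211. That predicts the pin at (0.635,0.048), and it was measured at (0.633,0.048). The board fit gives 271 x 300 mm. The lever is at about 118°, and the controller's origin is near holder x -27, y -6. Next is the push, with the fingers part open so it squares up.

```bash
cat >> h.py <<'E'
YAW=-0.211
def Rz(a): c,s=np.cos(a),np.sin(a); return np.array([[c,-s,0],[s,c,0],[0,0,1.]])
def W(x,y,z): return np.array([.570,-.0395,0])+Rz(YAW)@np.array([x,y,z])
def down(phi): return Rz(phi)@np.diag([1,-1,-1.])
E
python3 - <<'E'
from h import *
from bench import manip
manip.set_gripper(0.3)
y=-.008;z=.016;R=down(YAW)
manip.move_ptp(W(-.110,y,.12),R)
manip.move_l(W(-.110,y,z),max_speed=.12)
f0=manip.current_force();ex=Rz(YAW)[:,0]
print(f0,manip.current_time())
x=-.110
def F(): return (manip.current_force()-f0)@ex
for xt in (-.085,-.06,-.035,-.022):
    manip.move_l(W(xt,y,z),max_speed=.06); x=xt; print(x,F())
    if F()<-12: break
while x<0.004 and F()>-10:
    x+=.0015; manip.move_l(W(x,y,z),max_speed=.03); print(round(x,4),round(F(),2))
manip.dwell(.3)
print(F(),manip.current_ee_pos()-W(x,y,z),manip.current_time())
E
```

```text
[-1.1408  0.4007  0.7629] 6.3333
-0.085 0.8845713936162239
-0.06 0.819910463572612
-0.035 1.7425699785050988
-0.022 1.4098703499920493
-0.0205 1.98
-0.019 0.17
-0.0175 0.08
-0.016 -0.01
-0.0145 -0.1
-0.013 1.94
-0.0115 -4.73
-0.01 -12.27
-10.852936217106691 [-0.0021  0.0005 -0.0002] 10.7
```

```bash
python3 - <<'E'
from h import *
from bench import manip
import cv2
manip.move_l(W(-.04,-.008,.016),max_speed=.08)
manip.move_l(W(-.06,-.008,.12),max_speed=.15)
manip.set_gripper(0.0)
manip.move_ptp(np.array([.5088,.0206,.34]),down(0))
k=manip.get_calibration("wrist")
pic,d=manip.grab_frame("wrist"); cv2.imwrite("pics/w1.png",pic[:,:,::-1]); np.savez("w1.npz",d=d,pic=pic,**k)
print(manip.look_for("wrist","controller")[:1],manip.look_for("wrist","lever_grip")[:1],manip.current_time())
P=cloud(k,d);H=(P-W(0,0,0))@Rz(YAW)
m=(d>0)&(H[...,2]>.0405)&(H[...,2]<.047)&(abs(H[...,0]-.03)<.08)&(abs(H[...,1]+.005)<.04)
h=H[m];print("ctrl holder",len(h),h.mean(0),np.percentile(h,[2,98],axis=0))
m=(d>0)&(H[...,2]>.074)&(H[...,2]<.092)&(np.hypot(H[...,0]-.045,H[...,1]-.099)<.16)&(np.hypot(H[...,0]-.045,H[...,1]-.099)>.076)
g=H[m].mean(0)-[.045,.099,0];print("grip",m.sum(),g,np.degrees(np.arctan2(g[1],g[0])))
E
```

```text
[{'at': [0.6103, -0.0528, 0.0403], 'confidence': 0.88}] [{'at': [0.6174, 0.1083, 0.0867], 'confidence': 0.96}] 13.5083
ctrl holder 5281 [ 0.0497 -0.0066  0.0425] [[ 0.0024 -0.0404  0.0408]
 [ 0.0937  0.0268  0.0443]]
grip 1460 [-0.0535  0.097   0.0839] 118.86388145587372
```

View pics/w1.png

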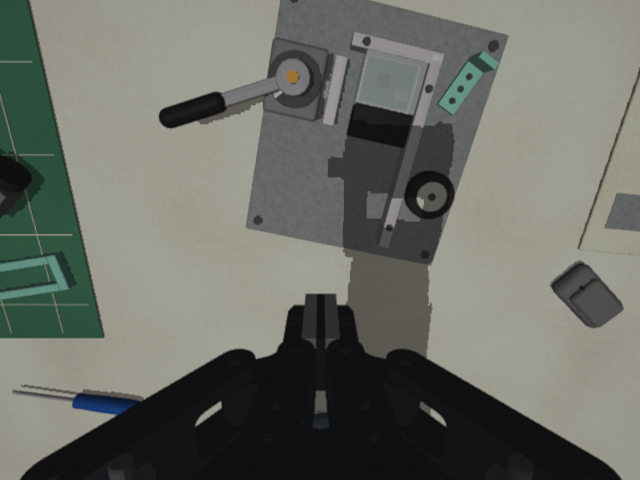

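The controller is seated and square: rear edge at x≈2 mm, front at about 94 mm, against the stop. The lever is at about 118.7°, with its grip at (192,108). Next I'll swing the lever along its arc.

```bash
cat >> h.py <<'E'
def pose(thdeg,off,z=.057):
    a=np.radians(thdeg);u=np.array([np.cos(a),np.sin(a)]);t=np.array([-u[1],u[0]])
    p=np.array([.045,.099])+.115*u-off*t
    return W(p[0],p[1],z),down(YAW+a-np.pi/2),Rz(YAW)@np.array([t[0],t[1],0])
E
python3 - <<'E'
from h import *
from bench import manip
p,R,t=pose(118.5,.048,.17);manip.move_ptp(p,R)
p,R,t=pose(118.5,.048);manip.move_l(p,max_speed=.15)
f0=manip.current_force()
def go(th,v):
    p,R,t=pose(th,.022);manip.move_l(p,R,max_speed=v)
    f=-(manip.current_force()-f0)@t; print(round(th,2),round(f,2),end="; "); return f
print(f0,manip.current_time())
for th in np.arange(117,168.1,5):
    f=go(th,.06)
    if f>8: break
mx=0
while th<185:
    th+=.6; f=go(th,.03)
    if mx>6.5 and f<mx-3: print("DROP");break
    mx=max(mx,f)
print(th,mx,manip.current_time(),manip.current_force()-f0)
E
```

```text
[-0.9496  1.1962  1.1233] 15.45
117.0 0.82; 122.0 -0.1; 127.0 0.93; 132.0 -0.23; 137.0 -0.1; 142.0 -0.77; 147.0 0.16; 152.0 0.04; 157.0 0.57; 162.0 -0.29; 167.0 -0.75; 167.6 2.79; 168.2 2.83; 168.8 2.32; 169.4 2.24; 170.0 2.22; 170.6 1.78; 171.2 2.33; 171.8 2.8; 172.4 2.58; 173.0 1.71; 173.6 2.33; 174.2 2.31; 174.8 1.91; 175.4 2.14; 176.0 1.91; 176.6 2.85; 177.2 3.06; 177.8 1.67; 178.4 1.68; 179.0 5.01; 179.6 6.54; 180.2 4.67; 180.8 4.02; 181.4 -1.2; DROP
181.39999999999986 6.537964386829768 25.15 [ 1.3815 -1.4821 -0.8021]
```

```bash
python3 - <<'E'
from h import *
from bench import manip
import cv2
p,R,t=pose(181.4,.045);manip.move_l(p,max_speed=.08)
p,R,t=pose(181.4,.045,.17);manip.move_l(p,max_speed=.15)
manip.move_ptp(np.array([.5088,.0206,.34]),down(0))
k=manip.get_calibration("wrist")
pic,d=manip.grab_frame("wrist"); cv2.imwrite("pics/w2.png",pic[:,:,::-1])
P=cloud(k,d);H=(P-W(0,0,0))@Rz(YAW)
m=(d>0)&(H[...,2]>.0405)&(H[...,2]<.047)&(abs(H[...,0]-.03)<.08)&(abs(H[...,1]+.008)<.038)
h=H[m];print("ctrl holder",len(h),h.mean(0),np.percentile(h,[2,98],axis=0))
r=np.hypot(H[...,0]-.045,H[...,1]-.099)
m=(d>0)&(H[...,2]>.074)&(H[...,2]<.092)&(r<.16)&(r>.076)
g=H[m].mean(0)-[.045,.099,0];print("grip",m.sum(),g,np.degrees(np.arctan2(g[1],g[0])))
print(manip.current_time())
E
```

```text
ctrl holder 5248 [ 0.0496 -0.0091  0.0425] [[ 0.0024 -0.0429  0.0408]
 [ 0.0933  0.0242  0.0443]]
grip 1165 [-0.1087 -0.0202  0.0841] -169.48336158958136
27.65
```

View pics/w2.png

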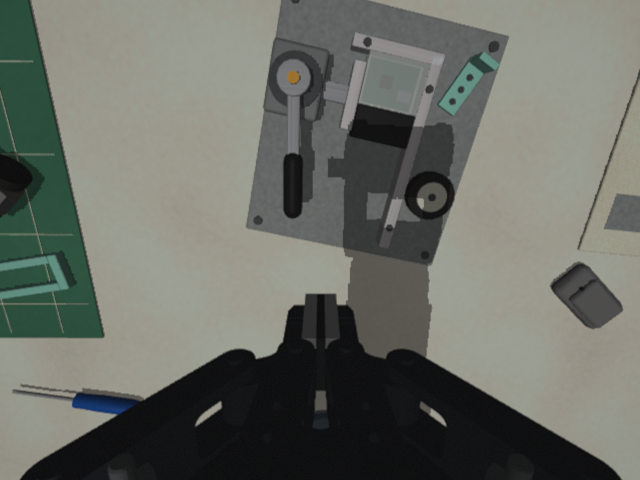

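The lever is at 190.5°, with its grip at (292,185). That is about 0.2 rad past clamping, which matches one click into the first notch. The jaw at (355,95) is against the controller, which is square against the stop and the fence. The wheel, bracket and mouse have not moved.

```bash
python3 -c "
from bench import manip
print(manip.sign_off())"
```

```text
the job is handed in; nothing more can be done
None
```

The controller is seated against the end stop and clamped to the fence after one clutch click, with the lever about 0.2 rad past clamping; the arm was clear and the job was handed in at about 28 s, with no verdict returned.

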